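# Set the day wheel on the label dispenser and press the print key

## Robot

A 6-joint arm with a two-finger parallel gripper is mounted at the origin on the work surface. World frame = base frame: x ahead of the robot, y to its left, z up, the work surface at z = 0. Lengths are in mm, angles in rad, forces in N, time in s.
With the tool pointing down it reaches from about 400 to 925 mm from the base axis. Payload 12.5 kg.
Tool frame: the origin (TCP) lies between the finger pads; the fingertips stand 25 mm ahead of it and the grasp point (between the pads) lies 6 mm ahead of it; z points along the fingers, y is the line along which they close (so a half turn about z gives the same grasp; the last joint's range is limited). The gripper opens to 95 mm and grips with 3 to 60 N. Pads are 20 mm wide; open, the fingers measure 119 mm over their backs; the gripper's body (75 mm by 180 mm) begins 59 mm behind the grasp point.
Start: joints at [1.023, 0.491, 1.559, -0, 1.092, -0.106], TCP at [267.215, 565.013, 239.661] pointing down, gripper open.
Joint ranges: [-3.1, 3.1], [-0.84, 2.19], [0.05, 2.79], [-1.13, 4.28], [0.06, 2.93], [-2.69, 2.69]. Speed limits (rad/s): [2.22, 2.22, 2.79, 3.14, 3.14, 3.14].

## Interface

Orientations are given as [roll, pitch, yaw] about the fixed x, y, z axes, in that order (R = Rz(yaw) Ry(pitch) Rx(roll)).
In Python, from cell import state, read_camera, job_done, cut_out gives the robot as it stands. The module is installed in compiled form; this text tells all that it offers.
- The arm moves only by the tool jog_arm, never from a script. Its argument "motion" is a list of rows, each a list of 2 entries, a list of its own where there are three numbers: the shift along the tool's x, y, z in mm, then the turn about the tool's z in rad. A call has 1 to 5 rows; each row is the pose to reach, as a shift and turn from the pose commanded when the call began, along the tool's axes at that moment; what a row does not reach only later rows make up. A row lasts 1/10 s, in which the tool goes at most 50 mm and 8.59 degrees, less where a joint would pass 70% of its speed; a pose out of reach is approached as far as the arm can. A call with a gripper value outside its range is refused whole. "grip" is the closure, from 0 (fully open) to 1 (shut), set as the call begins (left out, the last holds). The fingers move at their own pace and stop on an object; the grip force is fixed at half the most. Time passes only in rows, so rows that repeat a pose let the fingers close. It gives the time, the measured TCP pose, the force, the opening and the grip force at its end, in the units of the state.
- state(): the state, without advancing time (a new reading comes with each control period).
- read_camera(name): name is "scene" or "top" or "wrist"; returns a dict with "img" (420x560x3 uint8, blue, green, red), "vertical_fov" (degrees; the focal length in pixels is half the picture's height over the tangent of half this angle, whatever the lens; pixels are square), "cx", "cy" (the principal point, pixels), "k1" (the pictures are not rectified: a ray, as slopes to the right and down, at radius r is drawn at 1 + k1 r^2 times it, then the intrinsics apply), "extrinsics" (4x4, takes a point from camera to world coordinates). Camera axes: x right, y up, looking along -z (the intrinsics and any distortion apply to the point x, -y, -z); pixel columns grow to the right and rows downward; lengths in mm; the calibration is good to about 2 mm. A picture is of the moment at which its call begins. There is no depth.
- job_done(): hands the job in; it is judged then, once.
Trained networks look in a picture, given as the dict that the camera call returned (one of the last four; its "shot" number tells which), for a name from the list of things; names that differ only in an ending like _2 or _b are one class to them, and where a whole thing is asked for, a point or a joint stands for the part that bears it (a point fixed in the world has none). Each returns a list of dicts, best first, with "p" (0 to 1); they miss things now and then, are a little off and sometimes report something else, mostly with a low value. They report only what shows in the picture. A call takes as long as a camera call.
- cut_out(name, picture): "region" (420x560 bool, what is visible of it) and "box" ([left, top, right, bottom] in pixels, round what is visible of it).
The state is a dict: "t": time; "joints": joint angles; "qvel": joint speeds; "tau": joint torques, N m; "eef_pos": TCP position; "tcp_rot": TCP orientation; "ft_force": force on the tool from outside, world axes, zero at the start; "moment": the same for the moment, N m; "opening": opening from 0.0 (shut) to 1.0 (fully open); "grip_force": force on a finger pad.
Only numpy, scipy, OpenCV 4.12 (cv2) and the standard library are available. Lean on these libraries where they do the work, as an engineer would, in place of code of your own. Each camera call takes 0.05 s, during which the arm holds its last target. There are 200 camera calls.

## Task

Set the food-date label dispenser to today: with a fingertip, flick the fins of its day wheel counter-clockwise (seen from above) click by click until the red dot stands at the orange pointer, without clicking past it, and let the wheel rest in its notch. Only then press the green key fully down to print a label, and let go. Pick nothing up, and leave the cans, jar, carton, pear and spare roll where they stand.

Things in the scene. Friction and masses are not known exactly. Their poses are not given: they have to be found in the camera images.
- dispenser: Grey label dispenser screwed to the bench. Origin on the bench; x to its back (away from the robot if unturned), y to its left, z up. Housing x -65 to 105 mm, y -150 to 100 mm, top at z 60 mm. Wheel axis (vertical) at x -50, y 25 mm: the wheel overhangs the front, over a round nose (radius 44, top z 62 mm). Key at x -25, y -112 mm. Label roll on top: x 36 to 104, y -48 to 88 mm, up to z 130 mm.
- pointer (a point): Tip of the orange pointer head on its black post just behind the wheel (dispenser's +x side of the wheel), 98 mm above the bench. The dot next to it is the one that is set.
- wheel_hub (a point): Centre of the top face of the wheel's black hub, on the wheel's axis, 86 mm above the bench. Hub radius 36 mm, z 66 to 86 mm. Seven coloured dots (17 mm) on it, clockwise from above: red, blue, yellow, white, green, violet, grey, each in the middle between two fins. In a notch one dot stands at the pointer.
- fin (a point): Outer end, at mid height, of one of the wheel's seven upright white fins (turns with the wheel). Fins: 6 mm thick, radial, from the hub out to radius 58 mm, z 66 to 90 mm above the bench, 51.4 degrees apart. This fin is 25.7 degrees counter-clockwise of the red dot. In a notch one fin points straight to the dispenser's front (-x), with a gap centred 25.7 degrees either side of it.
- red_dot (a point): Centre of the red dot's top, 24.5 mm from the wheel's axis; turns with the wheel. When set, it lies from the axis in the dispenser's +x direction, towards the pointer.
- wheel (a joint): Wheel angle, rad; grows counter-clockwise from above (fins at the front move to the dispenser's -y). 0 = red set; -0.898 k = k clicks to go. Starts 2 to 4 clicks short, in a notch or, rarely, balanced halfway between two. 2 to 5 N on a fin takes it past the crest midway between notches; then it snaps on by itself and stays. End stops at -4.5 and +2.0: red is not reached clockwise.
- key (a joint): Travel of the green print key, m: 0 up, 0.006 fully down. Springs back; about 5 N holds it fully down.
- key_top (a point): Centre of the top of the green round key (32 mm across) on the dispenser's right part; it is pressed straight down.
- can: Loose food can, red label, 66 mm across, 100 mm high, stands left of the dispenser. Origin: centre of its underside.
- spare_roll: Loose spare label roll, white ring 68 mm across, 45 mm high, standing flat right of the dispenser. Origin: centre of its underside.
- jar: Loose jar, yellow cap, 68 mm across, 110 mm high. Origin: centre of its underside.
- carton: Loose carton 50 x 90 x 130 mm high. Origin: centre of its underside.
- tin: Loose tin, blue label, 74 mm across, 75 mm high. Origin: centre of its underside.
- pear: Loose green pear, 68 mm across, 93 mm high with its stalk. Origin: centre of its underside.

How it is judged:
By the outcome, as a careful person would: the job done as asked, in the order asked, and still so for the second after the job is handed in, with the robot touching nothing.
It also fails if it takes over 64 s, if anything falls off the work surface, if the arm or the gripper's body presses on something with over 40 N, if the wrist force passes 120 N, or if a joint passes its speed limit or range.

## Working session

There is one attempt and no reset: what is moved stays moved. The work goes in short steps, Python scripts to look and compute and a tool call to move; the robot and the scene stay as the last step left them, time stands still between calls to the robot, and variables do not carry over. Pictures are saved under pics/ and viewed, at most 10 in all, crops included, and the job is handed in when it is done.

Besides the shell and the picture viewer there is one more tool, called after "Request:" as name([rows], argument=value, ...), one row to a line, values as JSON. jog_arm: Moves the arm, as the interface text tells. Its arguments: {"type":"object","properties":{"motion":{"type":"array"},"grip":{"type":"number"}},"required":["motion"]}

```bash
mkdir -p pics; cat > h.py <<'E'
import numpy as np, cv2
from cell import state, read_camera, job_done, cut_out
def cam(p):
    h,w=p["img"].shape[:2]; f=h/2/np.tan(np.radians(p["vertical_fov"])/2)
    return f,p["cx"],p["cy"],p["k1"],np.array(p["extrinsics"])
def ray(p,u,v):
    f,cx,cy,k1,E=cam(p); d=np.array([(u-cx)/f,(v-cy)/f]); s=d.copy()
    for _ in range(20): s=d/(1+k1*(s@s))
    return E[:3,3],E[:3,:3]@np.array([s[0],-s[1],-1])
def at_z(p,u,v,z):
    o,d=ray(p,u,v); return o+d*(z-o[2])/d[2]
def proj(p,X):
    f,cx,cy,k1,E=cam(p); c=E[:3,:3].T@(np.array(X,float)-E[:3,3]); s=np.array([c[0],-c[1]])/-c[2]
    s=s*(1+k1*(s@s)); return s*f+[cx,cy]
def cen(name,p):
    r=cut_out(name,p)
    if not r: return None
    m=r[0]["region"]; v,u=np.nonzero(m); return r[0]["p"],u.mean(),v.mean(),r[0]["box"]
E
python3 - <<'E'
from h import *
s=state(); print(s["t"],s["eef_pos"],s["tcp_rot"],s["ft_force"])
a=read_camera("top"); b=read_camera("scene")
cv2.imwrite("pics/top.png",a["img"]);cv2.imwrite("pics/scene.png",b["img"])
for n,z in [("wheel",78),("red_dot",86),("key_top",60),("dispenser",60),("can",100),("jar",110),("carton",130),("tin",75),("pear",90),("spare_roll",45)]:
    c=cen(n,a); print(n,c, at_z(a,c[1],c[2],z).round() if c else "")
E
```

```text
0.0 [267.10498323 564.81452701 239.07481855] [-3.14050665e+00 -1.01222780e-04  2.69977097e+00] [-0.61199006 -0.32402271 -0.13093256]
wheel (0.94, np.float64(281.54805491990845), np.float64(187.69565217391303), [263.1, 169.8, 306.1, 206.8]) [581.   1.  78.]
red_dot (0.8, np.float64(281.18513853904284), np.float64(187.87783375314862), [265.6, 166.9, 304.7, 209.3]) [579.   1.  86.]
key_top (0.7, np.float64(336.29906542056074), np.float64(190.90654205607476), [330.1, 192.0, 343.4, 195.2]) [ 578. -138.   60.]
dispenser (0.61, np.float64(305.86782678002123), np.float64(168.52523910733262), [249.9, 120.5, 362.8, 210.7]) [634. -60.  60.]
can (0.9, np.float64(233.2133152173913), np.float64(143.9673913043478), [221.7, 127.6, 248.7, 161.3]) [685. 123. 100.]
jar (0.9, np.float64(422.09656084656086), np.float64(255.56613756613757), [404.8, 241.1, 438.5, 270.1]) [ 416. -342.  110.]
carton (0.78, np.float64(126.42297650130548), np.float64(196.0365535248042), [99.7, 183.2, 150.8, 213.0]) [545. 375. 130.]
tin (0.94, np.float64(438.74841168996187), np.float64(196.4599745870394), [418.5, 183.2, 457.7, 212.5]) [ 567. -397.   75.]
pear (0.59, np.float64(133.12854442344045), np.float64(253.5009451795841), [118.8, 241.7, 144.3, 268.7]) [408. 362.  90.]
spare_roll (0.78, np.float64(372.40425531914894), np.float64(202.38120567375887), [361.0, 188.1, 386.5, 216.8]) [ 553. -232.   45.]
```

```bash
python3 - <<'E'
import cv2,numpy as np
a=cv2.imread("pics/top.png")[105:225,220:400]
cv2.imwrite("pics/topc.png",cv2.resize(a,None,fx=4.4,fy=4.4,interpolation=cv2.INTER_CUBIC))
E
```

```text
(no output)
```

View pics/topc.png

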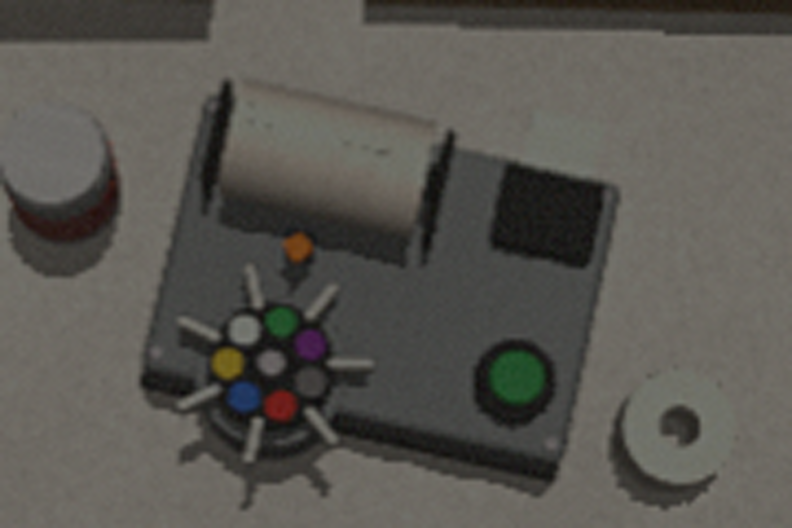

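View pics/scene.png

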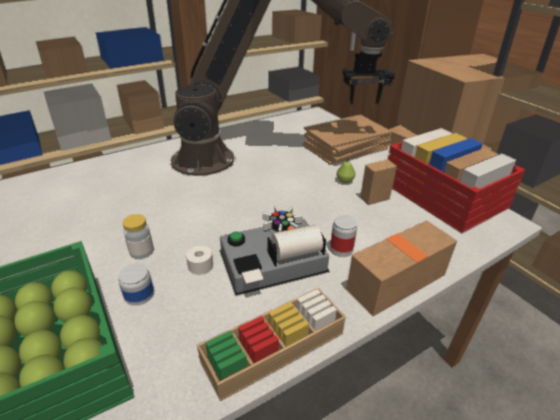

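The top view shows green at the pointer (crop 281,321 against hub centre 271,362 and pointer 297,245). Counter-clockwise, violet, grey and red follow, so there are 3 clicks to go. Next I'll measure the pose from the dots, the key and the pointer.

```bash
python3 - <<'E'
from h import *
a=read_camera("top"); 
def c2p(x,y,z): return at_z(a,220+x/4.4-.5+.11,105+y/4.4-.5+.11,z)[:2]
names="red blue yellow white green violet grey".split()
px=[(281,405),(244,397),(228,362),(244,330),(281,321),(310,345),(310,381)]
P=np.array([c2p(*q,86) for q in px]); c=P.mean(0); d=P-c
ang=np.unwrap([np.arctan2(*q[::-1]) for q in d])
ph=ang-np.arange(7)*-2*np.pi/7
print("hub",c.round(1),"r",np.linalg.norm(d,axis=1).round(1),"ang",np.degrees(ang).round())
# green (idx4) at pointer
print("yaw from green notch",np.degrees(ph.mean()-4*2*np.pi/7)%360-360)
k=cut_out("key_top",a)
hsv=cv2.cvtColor(a["img"],cv2.COLOR_BGR2HSV); m=cv2.inRange(hsv,(50,90,30),(80,255,255)); 
n,l,st,ct=cv2.connectedComponentsWithStats(m[170:215,320:355]); i=1+st[1:,4].argmax(); u,v=ct[i]+[320,170]
key=at_z(a,u,v,66)[:2]; print("key",key.round(1),st[i,4])
print("pointer",c2p(297,245,98))
e=key-c; print("yaw from key",np.degrees(np.arctan2(e[1],e[0])-np.arctan2(-137,25)),np.linalg.norm(e),np.hypot(137,25))
E
```

```text
hub [580.8   1.3] r [24.6 24.7 24.3 24.3 24.6 24.2 24.1] ang [-166. -217. -270. -320. -372. -424. -474.]
yaw from green notch -11.830807585242098
key [ 578.5 -139. ] 131
pointer [646.25246705 -11.93994827]
yaw from key -11.272391464436057 140.36425802642475 139.26234236145822
```

Request:
jog_arm([
  [[-40, -30, 0], -0.1],
  [[-80, -62, 0], -0.2],
  [[-120, -93, 0], -0.24],
  [[-158, -122, 0], -0.24],
  [[-196, -152, 0], -0.24],
], grip=1)

```text
t: 1.2
eef_pos: [380.0, 342.0, 239.9]
tcp_rot: [3.141, 0.0, 2.94]
ft_force: [1.5, -0.2, -0.5]
opening: 0.637
grip_force: 0.0
```

Request:
jog_arm([
  [[-30, -38, 0], 0],
  [[-60, -75, 0], 0],
  [[-90, -113, 0], 0],
  [[-120, -151, 10], 0],
  [[-150, -188, 20], 0],
])

```text
t: 1.7
eef_pos: [489.4, 127.6, 219.9]
tcp_rot: [3.141, 0.001, 2.94]
ft_force: [1.0, 1.1, 0.3]
opening: 0.217
grip_force: 0.0
```

Request:
jog_arm([
  [[-26, -33, 20], 0],
  [[-52, -66, 40], 0],
  [[-66, -83, 65], 0],
  [[-66, -83, 65], 0],
  [[-66, -83, 65], 0],
])

```text
t: 2.2
eef_pos: [536.5, 35.0, 154.6]
tcp_rot: [3.142, -0.001, 2.939]
ft_force: [-0.6, 0.0, 0.1]
opening: 0.005
grip_force: 0.0
```

```bash
python3 - <<'E'
from h import *
s=state(); print(s["t"],s["eef_pos"],s["tcp_rot"],s["opening"])
w=read_camera("wrist"); cv2.imwrite("pics/w1.png",w["img"])
print("hub px",proj(w,[580.8,1.3,86]),"tip px",proj(w,[*s["eef_pos"][:2],s["eef_pos"][2]-25]))
c=np.array([580.8,1.3]);ph=-.202
for a in (180,180-51.4,180+51.4): print(a,proj(w,[*(c+58*np.array([np.cos(ph+np.radians(a)),np.sin(ph+np.radians(a))])),90]).round())
E
```

```text
2.2 [536.50283338  34.98802156 154.56820956] [ 3.14154359e+00 -1.09055836e-03  2.93875850e+00] 0.004736292878823774
hub px [248.32144354 298.70052644] tip px [280.91595128 262.08920623]
180 [245. 225.]
128.6 [312. 255.]
231.4 [180. 255.]
```

View pics/w1.png

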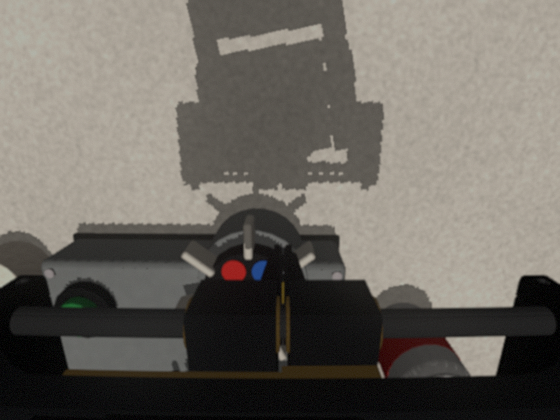

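The wrist view shows the front fin's end at about (248,222), with side fins at (312,246) and (185,248). That is within a few mm of prediction and slightly further out, so I'll shift 3 mm outward and descend into the gap.

Request:
jog_arm([
  [[3, 0, 20], 0],
  [[3, 0, 40], 0],
  [[3, 0, 50], 0],
  [[3, 0, 55], 0],
  [[3, 0, 55], 0],
])

```text
t: 2.75
eef_pos: [533.8, 36.1, 99.9]
tcp_rot: [3.141, 0.0, 2.941]
ft_force: [-0.0, 0.4, -0.4]
opening: 0.005
grip_force: 0.0
```

Request:
jog_arm([
  [[0, -5, 0], 0],
  [[0, -10, 0], 0],
  [[0, -15, 0], 0],
  [[0, -20, 0], 0],
  [[0, -25, 0], 0],
])

```text
t: 3.25
eef_pos: [529.2, 10.7, 100.0]
tcp_rot: [3.141, 0.001, 2.94]
ft_force: [2.1, 2.1, 0.4]
opening: 0.005
grip_force: 1.5
```

Request:
jog_arm([
  [[0, -5, 0], 0],
  [[0, -10, 0], 0],
  [[0, -15, 0], 0],
  [[0, -20, 0], 0],
  [[0, -23, 0], 0],
])

```text
t: 3.75
eef_pos: [524.0, -12.0, 99.5]
tcp_rot: [-3.142, -0.0, 2.939]
ft_force: [-0.8, -0.2, 0.5]
opening: 0.006
grip_force: 0.0
```

```bash
python3 - <<'E'
from h import *
s=state(); print(s["t"],s["eef_pos"],s["ft_force"])
a=read_camera("top"); cv2.imwrite("pics/t2.png",cv2.resize(a["img"][140:230,230:350],None,fx=5,fy=5,interpolation=cv2.INTER_CUBIC))
E
```

```text
3.75 [523.95803125 -12.00312607  99.53981805] [-0.84041764 -0.18058226  0.49891005]
```

View pics/t2.png

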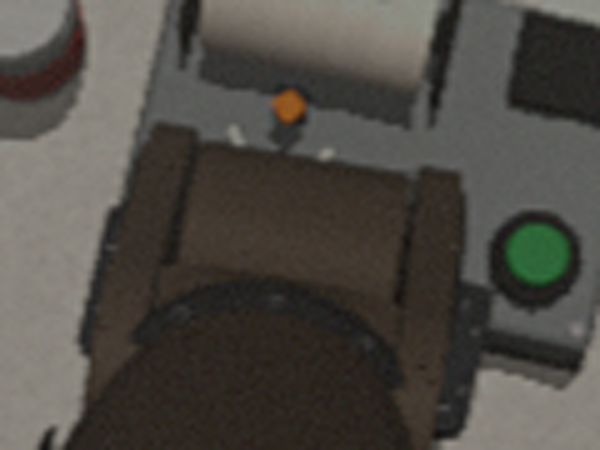

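The gripper hides the hub, but two fins straddle the pointer (235,135 and 325,155), so the wheel is in a notch and the force is near zero. I'll lift, go back and check with the wrist camera.

Request:
jog_arm([
  [[0, 0, -20], 0],
  [[0, 0, -45], 0],
  [[0, 20, -55], 0],
  [[0, 48, -55], 0],
  [[0, 48, -55], 0],
])

```text
t: 4.3
eef_pos: [534.1, 37.6, 155.1]
tcp_rot: [3.141, 0.001, 2.942]
ft_force: [-1.5, -0.4, -0.5]
opening: 0.006
grip_force: 0.0
```

```bash
python3 - <<'E'
from h import *
s=state(); print(s["t"],s["eef_pos"],s["ft_force"])
w=read_camera("wrist"); i=w["img"]; cv2.imwrite("pics/w2.png",cv2.resize(i[200:300,150:350],None,fx=3,fy=3))
E
```

```text
4.3 [534.14169495  37.57680163 155.05110088] [-1.46538324 -0.39752745 -0.46988878]
```

View pics/w2.png

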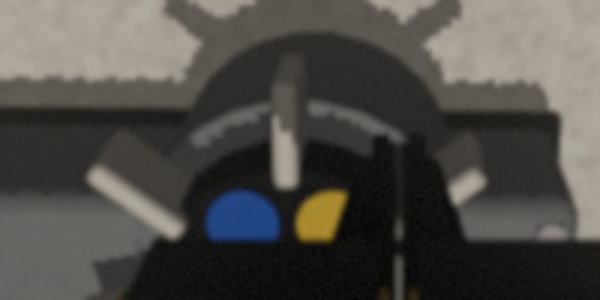

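Blue (crop 242,215) and yellow (320,215) now flank the front fin, where red and blue stood before. That is exactly one click, so I'll do the second the same way.

Request:
jog_arm([
  [[0, 0, 20], 0],
  [[0, 0, 40], 0],
  [[0, 0, 50], 0],
  [[0, 0, 55], 0],
  [[0, 0, 55], 0],
])

```text
t: 4.85
eef_pos: [533.6, 35.3, 99.3]
tcp_rot: [-3.142, -0.001, 2.939]
ft_force: [0.9, 0.1, 0.2]
opening: 0.005
grip_force: 0.0
```

Request:
jog_arm([
  [[0, -5, 0], 0],
  [[0, -10, 0], 0],
  [[0, -15, 0], 0],
  [[0, -20, 0], 0],
  [[0, -25, 0], 0],
])

```text
t: 5.35
eef_pos: [529.2, 10.8, 100.0]
tcp_rot: [3.141, 0.002, 2.94]
ft_force: [1.4, 2.9, 0.7]
opening: 0.005
grip_force: 1.5
```

Request:
jog_arm([
  [[0, -5, 0], 0],
  [[0, -10, 0], 0],
  [[0, -15, 0], 0],
  [[0, -20, 0], 0],
  [[0, -23, 0], 0],
])

```text
t: 5.85
eef_pos: [523.9, -11.9, 99.6]
tcp_rot: [-3.142, -0.0, 2.94]
ft_force: [-0.7, 0.4, -0.7]
opening: 0.004
grip_force: 0.0
```

Request:
jog_arm([
  [[0, 0, -20], 0],
  [[0, 0, -45], 0],
  [[0, 20, -55], 0],
  [[0, 48, -55], 0],
  [[0, 48, -55], 0],
])

```text
t: 6.35
eef_pos: [534.1, 37.4, 155.0]
tcp_rot: [3.141, 0.001, 2.942]
ft_force: [0.4, -0.7, 0.8]
opening: 0.009
grip_force: 0.0
```

```bash
python3 - <<'E'
from h import *
s=state(); print(s["t"],s["eef_pos"],s["ft_force"])
w=read_camera("wrist"); i=w["img"]; cv2.imwrite("pics/w3.png",cv2.resize(i[200:300,150:350],None,fx=3,fy=3))
E
```

```text
6.35 [534.0816164   37.43696217 155.0155693 ] [ 0.44730525 -0.727728    0.82404255]
```

View pics/w3.png

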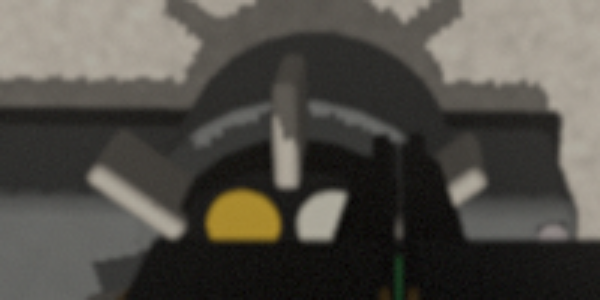

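Yellow (242,215) and white (325,215) are at the front, so grey is at the pointer and one click remains. I'll do the last click, lift, and move over the key, leaving the wheel clear to view.

Request:
jog_arm([
  [[0, 0, 20], 0],
  [[0, 0, 40], 0],
  [[0, 0, 50], 0],
  [[0, 0, 55], 0],
  [[0, 0, 55], 0],
])

```text
t: 6.9
eef_pos: [533.6, 35.3, 99.3]
tcp_rot: [-3.142, -0.001, 2.939]
ft_force: [0.5, 0.1, 0.3]
opening: 0.007
grip_force: 0.0
```

Request:
jog_arm([
  [[0, -5, 0], 0],
  [[0, -10, 0], 0],
  [[0, -15, 0], 0],
  [[0, -20, 0], 0],
  [[0, -25, 0], 0],
])

```text
t: 7.4
eef_pos: [529.2, 10.8, 100.0]
tcp_rot: [3.141, 0.002, 2.94]
ft_force: [1.2, 3.0, 0.3]
opening: 0.005
grip_force: 1.5
```

Request:
jog_arm([
  [[0, -5, 0], 0],
  [[0, -10, 0], 0],
  [[0, -15, 0], 0],
  [[0, -20, 0], 0],
  [[0, -23, 0], 0],
])

```text
t: 7.9
eef_pos: [523.9, -12.0, 99.5]
tcp_rot: [-3.142, -0.0, 2.94]
ft_force: [-0.2, -0.4, -0.2]
opening: 0.01
grip_force: 0.0
```

Request:
jog_arm([
  [[0, 0, -20], 0],
  [[0, 0, -45], 0],
  [[0, -20, -55], 0],
  [[0, -60, -55], 0],
  [[0, -100, -55], 0],
])

```text
t: 8.4
eef_pos: [503.9, -110.2, 155.1]
tcp_rot: [-3.141, 0.001, 2.942]
ft_force: [-0.1, 0.0, -0.2]
opening: 0.005
grip_force: 0.0
```

Request:
jog_arm([
  [[-20, -5, 0], 0],
  [[-50, -13, 0], 0],
  [[-78, -13, 0], 0],
  [[-78, -13, 0], 0],
  [[-78, -13, 0], 0],
])

```text
t: 8.9
eef_pos: [577.4, -137.7, 154.0]
tcp_rot: [3.141, -0.001, 2.94]
ft_force: [0.1, -0.3, -0.0]
opening: 0.004
grip_force: 0.0
```

```bash
python3 - <<'E'
from h import *
s=state(); print(s["t"],s["eef_pos"],s["ft_force"])
a=read_camera("top"); cv2.imwrite("pics/t3.png",cv2.resize(a["img"][130:240,230:370],None,fx=5,fy=5,interpolation=cv2.INTER_CUBIC))
E
```

```text
8.9 [ 577.40351673 -137.67360466  154.0458361 ] [ 0.12856266 -0.31420038 -0.02141083]
```

View pics/t3.png

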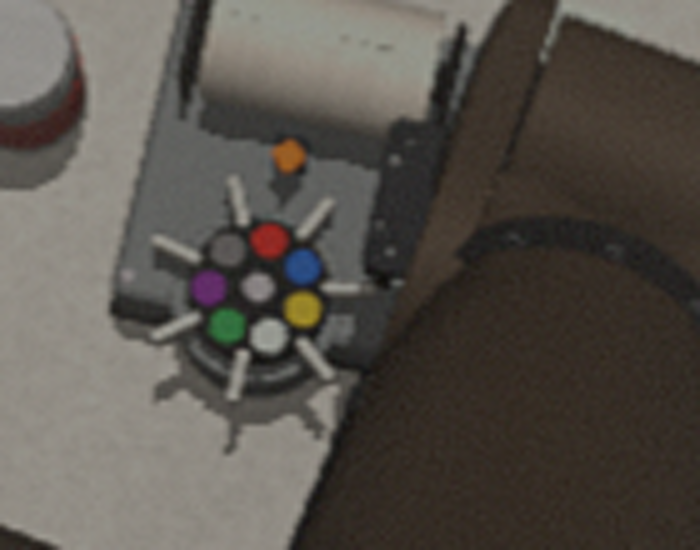

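Red (268,240) stands at the pointer (288,155) and the wheel is in its notch. Now I'll lower the tip onto the key.

Request:
jog_arm([
  [[0, 0, 20], 0],
  [[0, 0, 40], 0],
  [[0, 0, 50], 0],
  [[0, 0, 53], 0],
  [[0, 0, 55], 0],
])

```text
t: 9.45
eef_pos: [576.9, -137.3, 100.9]
tcp_rot: [3.141, -0.002, 2.94]
ft_force: [-11.4, 3.7, 27.7]
opening: 0.007
grip_force: 14.2
```

Request:
jog_arm([
  [[0, 0, 1], 0],
  [[0, 0, 2], 0],
  [[0, 0, 3], 0],
  [[0, 0, 4], 0],
  [[0, 0, 5], 0],
])

```text
t: 9.95
eef_pos: [577.0, -137.3, 100.2]
tcp_rot: [-3.141, 0.001, 2.94]
ft_force: [-24.2, 8.2, 66.0]
opening: 0.007
grip_force: 33.0
```

The tip meets a hard stop at about z 76 with the force rising, so I'll back off and check the key's height.

Request:
jog_arm([
  [[0, 0, -6], 0],
  [[0, 0, -15], 0],
  [[0, 0, -30], 0],
  [[0, 0, -60], 0],
  [[90, 0, -60], 0],
])

```text
t: 10.45
eef_pos: [533.9, -129.4, 158.3]
tcp_rot: [-3.14, 0.011, 2.94]
ft_force: [-0.3, -1.1, -0.4]
opening: -0.003
grip_force: 0.0
```

Request:
jog_arm([
  [[40, -20, 0], 0],
  [[60, -60, 0], 0],
  [[60, -60, 0], 0],
  [[60, -60, 0], 0],
])

```text
t: 10.85
eef_pos: [458.2, -175.1, 155.3]
tcp_rot: [-3.141, 0.001, 2.938]
ft_force: [0.0, 0.6, 0.8]
opening: 0.007
grip_force: 0.0
```

```bash
python3 - <<'E'
from h import *
s=state(); print(s["t"],s["eef_pos"],s["ft_force"])
R=[]
for n,b in (("top",None),("scene",None),("wrist",None)):
    p=read_camera(n); hsv=cv2.cvtColor(p["img"],cv2.COLOR_BGR2HSV); m=cv2.inRange(hsv,(45,90,30),(85,255,255))
    e=proj(p,[578,-139,70]); y,x=np.mgrid[:420,:560]; m[np.hypot(x-e[0],y-e[1])>(60 if n=="wrist" else 20)]=0
    k,l,st,ct=cv2.connectedComponentsWithStats(m)
    if k<2: print(n,e,"none");continue
    i=1+st[1:,4].argmax(); print(n,e.round(),ct[i].round(1),st[i]); R.append(ray(p,*ct[i])); I=p["img"]
    if n!="top":
        X,Y=np.clip(e.astype(int)-[60,45],0,None); cv2.imwrite(f"pics/k_{n}.png",cv2.resize(I[Y:Y+90,X:X+120],None,fx=5,fy=5,interpolation=cv2.INTER_CUBIC))
A=sum(np.eye(3)-np.outer(d,d)/(d@d) for o,d in R); B=sum((np.eye(3)-np.outer(d,d)/(d@d))@o for o,d in R)
X=np.linalg.solve(A,B); print(X,[np.linalg.norm(np.cross(X-o,d))/np.linalg.norm(d) for o,d in R])
E
```

```text
10.85 [ 458.17517603 -175.14787565  155.33688086] [0.03064554 0.61192882 0.75313552]
top [337. 190.] [337.  190.4] [331 184  13  13 135]
scene [236. 239.] [235.9 236.6] [230 232  13  10  99]
wrist [351.55947297 350.08751348] none
[ 577.03452325 -137.59326791   76.46037345] [np.float64(0.4052549783896038), np.float64(0.4052549783895504)]
```

View pics/k_scene.png

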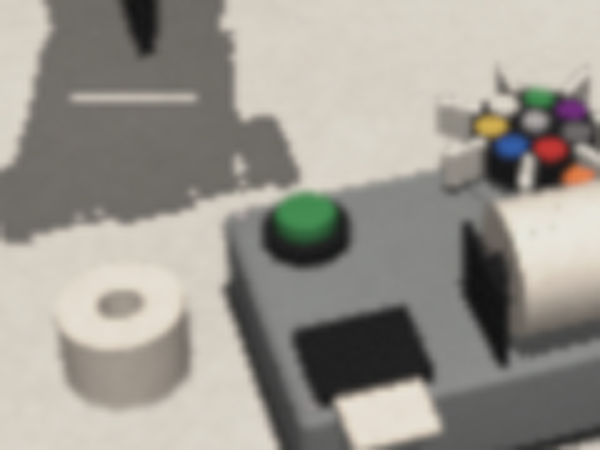

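```bash
python3 - <<'E'
from h import *
a=read_camera("top"); p=read_camera("scene")
t=np.linspace(0,2*np.pi,200)
g=cv2.inRange(cv2.cvtColor(p["img"],cv2.COLOR_BGR2HSV),(45,90,30),(85,255,255))[225:248,225:250]
y,x=np.nonzero(g); print("green rows",y.min()+225,y.max()+225)
for z in (72,76,80,84):
    c=at_z(a,337.0,190.4,z); q=np.array([proj(p,[c[0]+16*np.cos(s),c[1]+16*np.sin(s),z]) for s in t]); print(z,c[:2].round(1),"rows",q[:,1].min().round(1),q[:,1].max().round(1),"cols",q[:,0].min().round(1),q[:,0].max().round(1))
print("pointer check", proj(p,[646.2,-11.9,98]), proj(p,[580.8,1.3,86]))
for s in p["img"][226:246,236]: print(s,end="")
E
```

```text
green rows 232 241
72 [ 577.6 -138.4] rows 234.2 242.0 cols 229.5 241.7
76 [ 576.9 -138. ] rows 232.9 240.7 cols 229.4 241.7
80 [ 576.2 -137.6] rows 231.5 239.3 cols 229.4 241.6
84 [ 575.6 -137.1] rows 230.1 237.9 cols 229.3 241.6
pointer check [290.58941929 228.90405748] [281.40674282 218.16381987]
[196 207 213][195 206 213][195 206 213][197 208 214][187 202 202][136 169 140][ 92 143  82][ 81 138  67][ 81 139  67][ 82 140  68][ 82 141  68][ 82 140  68][ 77 130  63][ 64 108  54][55 91 46][45 66 39][36 42 35][31 32 32][29 28 28][38 38 39]
```

The key's top edge and its near edge both put the raised key at about z 82. The tip reached z 75.5 with far more than 5 N, so it made the full 6 mm travel and has sprung back. The latest scene view still shows red at the pointer and the arm clear, so I'm handing in.

```bash
python3 -c "
from h import *
print(state()['t'],job_done())"
```

```text
the job is handed in; nothing more can be done
11.1 None
```

The wheel was clicked three times to red at the pointer, then the green key was pressed once and released, and the job was handed in at 11.1 s. Full key travel is inferred from the tip's stop height, and that press reached about 66 N at the fingertips (under the 120 N wrist limit), more than the 5 N needed.

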